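# Seasonings back in their stands

### The job

Tidy the four seasonings into the two wooden stands: the brown pepper mill goes in the wide well of the dark stand and the salt shaker in its narrow well; the spice jar with the gold cap goes in the left well of the light stand (left as the robot sees it) and the one with the black cap in the right well. Each must end standing upright on the bottom of its well, and the baby bottle, pink cup and toy frog are to stay where they are.

Things in the scene. Friction and masses are not known exactly. Their poses are not given: they have to be found in the camera images.
- pepper_mill: Dark brown turned wooden pepper mill, loose, upright, 170 mm tall, about 0.18 kg. Round: 58 mm wide at its widest in the foot part, waisted in the middle, head 50 mm wide between 123 and 159 mm up, small metal knob of 12 mm on top (159 to 170 mm). The head is fixed and does not turn. Origin at the centre of the underside, z up.
- salt_shaker: Salt shaker of clear glass, white salt inside, with a silver-grey domed cap, loose, upright, 90 mm tall, about 0.1 kg. Round: glass at most 44 mm wide up to about 70 mm height, cap 34 to 40 mm wide above. Origin at the centre of the underside, z up.
- gold_jar: Spice jar with a gold (mustard-yellow) cap that has a round green patch on top, reddish chillies on the label, loose, upright, 106 mm tall, about 0.11 kg, round, 41 mm wide, the cap from 85 to 106 mm up. Origin at the centre of the underside, z up.
- black_jar: Spice jar with a black cap that has a green patch on top, loose, upright, 105 mm tall, about 0.11 kg, round, 40 mm wide, the cap from 84 to 105 mm up. Origin at the centre of the underside, z up.
- dark_stand: Dark wooden stand, fixed: block 84 (x) by 160 (y) by 22 mm high with two round wells in its top: the wide one (72 mm across, for the mill) at y = +38 mm, the narrow one (58 mm, for the salt) at y = -38 mm, both x = 0. Wells 16 mm deep, floors 6 mm above the counter, 3 mm chamfer. Origin: centre of the underside; y runs along the row, to the robot's left; turned by -0.05 to 0.35 rad.
- light_stand: Pale wooden stand, fixed: block 84 (x) by 136 (y) by 22 mm high with two round wells in its top, both 58 mm across: the left (for the gold-capped jar) at y = +33 mm, the right (black-capped) at y = -33 mm, both x = 0. Wells 16 mm deep, floors 6 mm above the counter, 3 mm chamfer. Origin: centre of the underside; y runs along the row, to the robot's left; turned by -0.05 to 0.35 rad.
- baby_bottle: Bystander: white feeding bottle with a teat, 64 mm wide, 158 mm tall, loose, standing behind the stands. Origin at the centre of the underside. Leave alone.
- pink_cup: Bystander: empty pink plastic beaker, 71 mm wide at the rim, 101 mm tall, loose, standing to the left of the stands. Origin at the centre of the underside. Leave alone.
- frog: Bystander: green toy frog, a dome 68 mm wide and 38 mm high, loose, near the front edge of the counter. Origin at the centre of the underside. Leave alone.
Things that resemble listed ones, but are neither listed nor needed, are in the scene too. What is shaped like the black_jar but turquoise is not meant.

How it is judged:
By the outcome, as a careful person would: the job done as asked, in the order asked, and still so for the second after the job is handed in, with the robot touching nothing.
It also fails if it takes over 109 s, if anything falls off the work surface, if the arm or the gripper's body presses on something with over 40 N, if the wrist force passes 120 N, or if a joint passes its speed limit or range.

### The arm

A 6-joint arm with a two-finger parallel gripper is mounted at the origin on a cart in front of the work surface, level with it; the furniture and walls round the work are solid. World frame = base frame: x ahead of the robot, y to its left, z up, the work surface at z = 0. Lengths are in mm, angles in rad, forces in N, time in s.
With the tool pointing down it reaches from about 300 to 775 mm from the base axis. Payload 14.6 kg.
Tool frame: the origin (TCP) lies between the finger pads; the fingertips stand 19 mm ahead of it and the grasp point (between the pads) is the TCP; z points along the fingers, y is the line along which they close (so a half turn about z gives the same grasp; the last joint's range is limited). The gripper opens to 94 mm and grips with 3 to 60 N. Pads are 16 mm wide; open, the fingers measure 119 mm over their backs; the gripper's body (75 mm by 177 mm) begins 78 mm behind the grasp point.
Start: joints at [-1.341, 0.3, 1.521, -0, 1.321, -0.067], TCP at [160.847, -525.944, 201.546] pointing down, gripper open.
Joint ranges: [-3.03, 3.03], [-0.79, 2.21], [0.23, 2.52], [-1.04, 4.18], [0, 3.07], [-2.55, 2.55]. Speed limits (rad/s): [2.22, 2.22, 2.57, 3.14, 3.14, 3.14].

### API

Orientations are given as [roll, pitch, yaw] about the fixed x, y, z axes, in that order (R = Rz(yaw) Ry(pitch) Rx(roll)).
In Python, from cell import monitor, imaging, job, find_in, trace gives the robot as it stands. The module is installed in compiled form; this text tells all that it offers.
- The arm moves only by the tool arm_command, never from a script. Its argument "steps" is a list of rows, each a list of 5 numbers: the opening, from 0 (shut) to 1 (fully open), then the shift along the tool's x, y, z in mm, then the turn about the tool's z in degrees. In form: [[gripper, dx, dy, dz, turn], ...]. A call has 1 to 20 rows; each row is the pose to reach, as a shift and turn from the pose commanded when the call began, along the tool's axes at that moment; what a row does not reach only later rows make up. A row lasts 1/8 s, in which the tool goes at most 62.5 mm and 10.7 degrees, less where a joint would pass 70% of its speed; a pose out of reach is approached as far as the arm can. A call with a gripper value outside its range is refused whole. The fingers move at their own pace and stop on an object; "force" is the grip in N (left out, the last holds). Time passes only in rows, so rows that repeat a pose let the fingers close. It gives the time, the measured TCP pose, the force, the opening and the grip force at its end, in the units of the state.
- monitor.read_state(): the state, without advancing time (a new reading comes with each control period).
- imaging.camera(name): name is "scene" or "top"; returns a dict with "img" (400x640x3 uint8, red, green, blue), "mtx" (3x3 intrinsics, pixels), "view" (4x4, takes a point from world to camera coordinates). Camera axes: x right, y down, z forward; pixel columns grow to the right and rows downward; lengths in mm; the calibration is good to about 2 mm. A picture is of the moment at which its call begins. There is no depth.
- job.sign_off(): hands the job in; it is judged then, once.
Trained networks look in a picture, given as the dict that the camera call returned (one of the last four; its "shot" number tells which), for a name from the list of things; names that differ only in an ending like _2 or _b are one class to them, and where a whole thing is asked for, a point or a joint stands for the part that bears it (a point fixed in the world has none). Each returns a list of dicts, best first, with "p" (0 to 1); they miss things now and then, are a little off and sometimes report something else, mostly with a low value. They report only what shows in the picture. A call takes as long as a camera call. They do not tell look-alikes from the thing itself.
- find_in(picture, target): "rect" ([centre column, centre row, width, height] in pixels, round what is visible of it).
- trace(picture, target): "region" (400x640 bool, what is visible of it) and "rect" ([centre column, centre row, width, height] in pixels, round what is visible of it).
The state is a dict: "clock": time; "joints": joint angles; "qd": joint speeds; "effort": joint torques, N m; "eef_pos": TCP position; "eef_rot": TCP orientation; "wrist_force": force on the tool from outside, world axes, zero at the start; "moment": the same for the moment, N m; "finger_gap": finger opening in mm; "finger_force": force on a finger pad.
Only numpy, scipy, OpenCV 4.12 (cv2) and the standard library are available. Lean on these libraries where they do the work, as an engineer would, in place of code of your own. Each camera call takes 0.05 s, during which the arm holds its last target. There are 200 camera calls.

## Working session

There is one attempt and no reset: what is moved stays moved. The work goes in short steps, Python scripts to look and compute and a tool call to move; the robot and the scene stay as the last step left them, time stands still between calls to the robot, and variables do not carry over. Pictures are saved under pics/ and viewed, at most 14 in all, crops included, and the job is handed in when it is done.

Besides the shell and the picture viewer there is one more tool, called after "Request:" as a command line: name --pt "numbers of a row" for each row, then --argument value for the rest. arm_command: Moves the arm, as the interface text tells. Its arguments: {"type":"object","properties":{"steps":{"type":"array","items":{"type":"array","items":{"type":"number"}}},"force":{"type":"number"}},"required":["steps"]}

```bash
mkdir -p pics; cat > h.py <<'E'
import numpy as np, cv2
from cell import monitor, imaging, job, find_in, trace
def save(c,n): cv2.imwrite(f'pics/{n}.png',c['img'][:,:,::-1])
def ray(c,u,v):
    R=c['view'][:3,:3];t=c['view'][:3,3]
    d=R.T@np.linalg.inv(c['mtx'])@np.array([u,v,1.]);return -R.T@t,d
def atz(c,u,v,z):
    o,d=ray(c,u,v);return (o+d*(z-o[2])/d[2]).round(1)
def px(c,p):
    q=c['view'][:3,:3]@np.array(p,float)+c['view'][:3,3];q=c['mtx']@q;return (q[:2]/q[2]).round(1)
E
python3 - <<'E'
from h import *
names="pepper_mill salt_shaker gold_jar black_jar dark_stand light_stand baby_bottle pink_cup frog".split()
for n in ("top","scene"):
    c=imaging.camera(n);save(c,n+"0");print(n,"cam at",ray(c,320,200)[0].round(0))
    for k in names:
        print(k,[(round(f['p'],2),np.round(f['rect']).tolist(),atz(c,f['rect'][0],f['rect'][1],0)[:2].tolist()) for f in find_in(c,k)[:3]])
s=monitor.read_state();print(s)
E
```

```text
top cam at [ 239.   49. 1527.]
pepper_mill [(0.63, [461.0, 197.0, 30.0, 22.0], [427.8, -406.7])]
salt_shaker [(0.54, [390.0, 190.0, 13.0, 16.0], [458.7, -150.5])]
gold_jar [(0.61, [425.0, 191.0, 20.0, 12.0], [454.1, -274.5])]
black_jar [(0.74, [295.0, 156.0, 17.0, 13.0], [590.4, 198.1]), (0.65, [355.0, 180.0, 15.0, 11.0], [497.0, -22.2]), (0.26, [213.0, 221.0, 26.0, 18.0], [355.9, 496.9])]
dark_stand [(0.56, [258.0, 196.0, 46.0, 33.0], [445.2, 335.5]), (0.23, [213.0, 222.0, 24.0, 17.0], [351.2, 496.1])]
light_stand [(0.89, [308.0, 188.0, 40.0, 31.0], [472.7, 152.4])]
baby_bottle [(0.86, [323.0, 148.0, 16.0, 25.0], [622.0, 93.2])]
pink_cup [(0.95, [213.0, 221.0, 25.0, 16.0], [354.5, 498.0])]
frog [(0.64, [260.0, 229.0, 24.0, 18.0], [324.8, 327.4])]
scene cam at [-31. 817. 896.]
pepper_mill [(0.82, [394.0, 112.0, 18.0, 47.0], [459.5, -496.8])]
salt_shaker [(0.53, [349.0, 156.0, 16.0, 30.0], [478.7, -187.6])]
gold_jar [(0.71, [371.0, 133.0, 9.0, 36.0], [472.1, -333.9])]
black_jar [(0.74, [251.0, 206.0, 20.0, 34.0], [611.7, 156.8]), (0.66, [320.0, 172.0, 13.0, 40.0], [515.7, -69.6])]
dar
[... 341 characters left out ...]
.0], [321.0, 330.7])]
{'clock': 1.0, 'joints': array([-1.34060409e+00,  2.99914689e-01,  1.52100712e+00,  4.14498105e-05,
        1.32067866e+00, -6.65703537e-02]), 'qd': array([-0.00016816, -0.00012078, -0.00025529, -0.00180281, -0.00060312,
       -0.0010979 ]), 'effort': array([-3.12882781e-03, -5.31676126e+01, -3.52923203e+01,  7.07612699e-02,
        2.12318270e-02,  1.58731119e-06]), 'eef_pos': array([ 160.856073  , -525.94498357,  201.5345067 ]), 'eef_rot': array([-3.14158753e+00, -4.05905142e-05,  2.96752328e-01]), 'wrist_force': array([0.3199332 , 0.64355235, 0.08931329]), 'moment': array([-0.00515652,  0.00365251,  0.05745824]), 'finger_force': 0.0, 'finger_gap': 94.17665300212444}
```

```bash
python3 - <<'E'
from h import *
a=cv2.imread('pics/top0.png')[130:250,190:500];b=cv2.imread('pics/scene0.png')[70:360,215:425]
cv2.imwrite('pics/t1.png',cv2.resize(a,(775,300),interpolation=cv2.INTER_CUBIC))
cv2.imwrite('pics/s1.png',cv2.resize(b,None,fx=2.05,fy=2.05,interpolation=cv2.INTER_CUBIC))
E
```

```text
(no output)
```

View pics/t1.png

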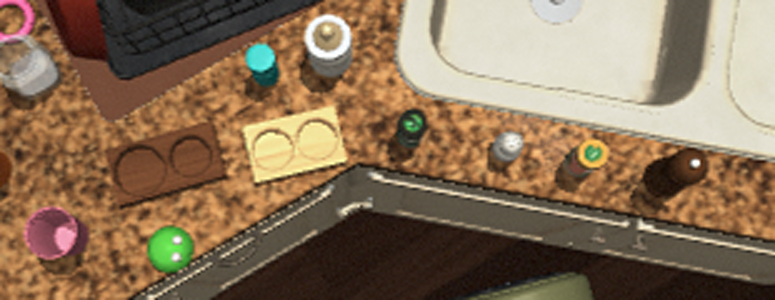

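View pics/s1.png

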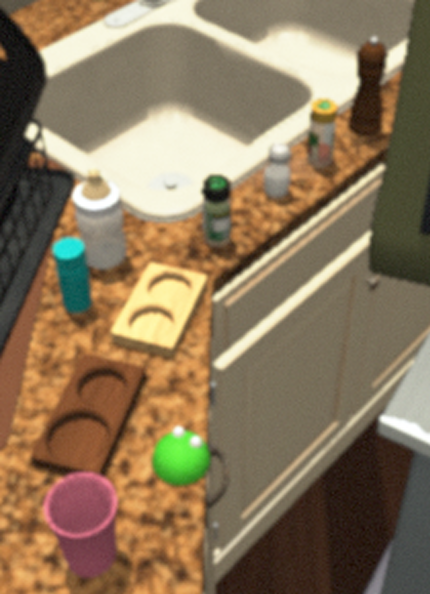

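The pictures show the following (crop pixels; the top crop is 2.5x from offset 190,130):
- **Top crop, targets:** black cap at (412,122), salt at (509,145), gold cap at (593,154), mill knob at (696,163).
- **Top crop, stands:** dark stand at about (165,163) and pale stand at about (295,145). The turquoise jar is the decoy at (263,62).
- **Scene crop:** it confirms the same layout.

Next I'll fit the poses from both views.

```bash
cat >> h.py <<'E'
from scipy.optimize import minimize
S=4
def proj(c,P):
    q=c['view'][:3,:3]@np.array(P,float).T+c['view'][:3,3:4];q=c['mtx']@q;return (q[:2]/q[2]).T
def cyl(prof):
    a=np.linspace(0,2*np.pi,24,endpoint=False)
    return [np.array([[r*np.cos(t),r*np.sin(t),z] for z,r in seg for t in a]) for seg in zip(prof[:-1],prof[1:])]
def box(x,y,z): return [np.array([[i*x/2,j*y/2,k] for i in(-1,1) for j in(-1,1) for k in(0,z)])]
M=dict(pepper_mill=cyl([(0,29),(40,28),(80,18),(115,18),(123,25),(159,25),(160,6),(170,6)]),
 salt_shaker=cyl([(0,22),(70,21),(71,20),(82,17),(90,8)]),gold_jar=cyl([(0,20.5),(106,20.5)]),black_jar=cyl([(0,20),(105,20)]),
 dark_stand=box(84,160,22),light_stand=box(84,136,22))
def rend(c,parts,p):
    t=p[2] if len(p)>2 else 0;R=np.array([[np.cos(t),-np.sin(t),0],[np.sin(t),np.cos(t),0],[0,0,1]])
    m=np.zeros((400*S,640*S),np.uint8)
    for q in parts:
        u=(proj(c,q@R.T+[p[0],p[1],0])+.5)*S-.5
        cv2.fillConvexPoly(m,cv2.convexHull(np.round(u*16).astype(np.int32)),1,shift=4)
    return m
def fit(views,name,p0):
    T=[]
    for c in views:
        best=None
        for f in trace(c,name):
            u=px(c,[p0[0],p0[1],50 if 'stand' not in name else 15])
            if np.hypot(*(u-f['rect'][:2]))<25 and best is None: best=f
        if best is not None: T.append((c,cv2.resize(best['region'].astype(np.uint8),None,fx=S,fy=S,interpolation=cv2.INTER_NEAREST)))
    def cost(p):
        s=0
        for c,m in T:
            r=rend(c,M[name],p);s+=1-(r&m).sum()/max(1,(r|m).sum())
        return s/len(T)
    sx=[[0,0],[15,0],[0,15]] if len(p0)==2 else [[0,0,0],[15,0,0],[0,15,0],[0,0,.2]]
    r=minimize(cost,p0,method='Nelder-Mead',options=dict(initial_simplex=np.array(p0)+sx,xatol=.2,fatol=1e-4))
    return r.x,r.fun,len(T)
E
python3 - <<'E'
from h import *
V=[imaging.camera("top"),imaging.camera("scene")]
G=dict(pepper_mill=(415,-385),salt_shaker=(455,-145),gold_jar=(445,-265),black_jar=(485,-20),dark_stand=(442,335,.15),light_stand=(470,150,.15))
for k,g in G.items():
    for W in ([V,V[:1],V[1:]]):
        try: x,f,n=fit(W,k,list(g));print(k,len(W),n,x.round(2),round(f,3))
        except Exception as e: print(k,len(W),e)
c=V[0]
for k,u,v,z in (('b',412,122,105),('g',593,154,106),('s',509,142,85),('m',696,163,168),('wide',141,168,22),('narrow',192,156,22),('L',273,150,22),('R',318,139,22)):
    print(k,atz(c,190+u/2.5-.3,130+v/2.5-.3,z))
E
```

```text
pepper_mill 2 2 [ 412.64 -375.11] 0.15
pepper_mill 1 1 [ 413.51 -374.48] 0.138
pepper_mill 1 1 [ 413.28 -379.35] 0.146
salt_shaker 2 2 [ 459.1  -157.56] 0.286
salt_shaker 1 1 [ 453.77 -151.05] 0.44
salt_shaker 1 1 [ 459.27 -157.44] 0.126
gold_jar 2 2 [ 437.55 -259.72] 0.093
gold_jar 1 1 [ 438.18 -258.92] 0.079
gold_jar 1 1 [ 436.87 -260.32] 0.095
black_jar 2 2 [483.91 -16.8 ] 0.168
black_jar 1 1 [484.79 -16.57] 0.223
black_jar 1 1 [483.82 -18.15] 0.109
dark_stand 2 2 [4.4613e+02 3.3737e+02 2.6000e-01] 0.047
dark_stand 1 1 [4.4660e+02 3.3695e+02 2.7000e-01] 0.037
dark_stand 1 1 [4.4531e+02 3.3826e+02 2.5000e-01] 0.05
light_stand 2 2 [4.7094e+02 1.4982e+02 2.1000e-01] 0.049
light_stand 1 1 [4.7192e+02 1.4978e+02 2.2000e-01] 0.055
light_stand 1 1 [4.7048e+02 1.5042e+02 2.1000e-01] 0.036
b [485.5 -15.3 105. ]
g [ 437.4 -259.7  106. ]
s [ 458.8 -149.5   85. ]
m [ 414.9 -378.6  168. ]
wide [438.8 373.4  22. ]
narrow [455.2 299.7  22. ]
L [462.1 182.4  22. ]
R [477.2 117.2  22. ]
```

Request:
arm_command --pt "1 30 -7 -8 0" --pt "1 75 -18 -8 0" --pt "1 125 -30 -8 0" --pt "1 175 -42 -8 0" --pt "1 225 -54 -8 0" --pt "1 265 -63 -8 0" --pt "1 285 -68.5 -8 0" --pt "1 285 -68.5 -8 0" --pt "1 285 -68.5 10 0" --pt "1 285 -68.5 30 0" --pt "1 285 -68.5 50 0" --pt "1 285 -68.5 60 0" --pt "1 285 -68.5 60 0" --pt "0.35 285 -68.5 60 0" --pt "0.35 285 -68.5 60 0" --pt "0.35 285 -68.5 60 0" --pt "0.35 285 -68.5 60 0" --pt "0.35 285 -68.5 60 0" --force 30

```text
clock: 4.55
eef_pos: [413.4, -377.1, 141.6]
eef_rot: [3.142, -0.0, 0.297]
wrist_force: [0.6, -0.2, 0.2]
finger_gap: 47.3
finger_force: 0.2
```

Request:
arm_command --pt "0.35 0 0 0 0" --pt "0.35 0 0 0 0" --pt "0.35 0 0 0 0"

```text
clock: 4.92
eef_pos: [413.3, -377.1, 141.5]
eef_rot: [-3.141, 0.0, 0.297]
wrist_force: [0.2, -0.9, -1.0]
finger_gap: 41.7
finger_force: 25.9
```

```bash
python3 - <<'E'
from h import *
s=monitor.read_state();print(s['finger_gap'],s['finger_force'],s['wrist_force'])
a=imaging.camera("top");b=imaging.camera("scene")
A=cv2.resize(a['img'][150:240,410:500],(540,540),interpolation=cv2.INTER_CUBIC)[:540,:400]
B=cv2.resize(b['img'][60:150,355:422],(400,540),interpolation=cv2.INTER_CUBIC)
cv2.imwrite('pics/g1.png',np.hstack([A,B])[:,:,::-1])
E
```

```text
41.6781480150298 25.864053788540105 [ 0.21287474 -0.88286394 -1.0243599 ]
```

View pics/g1.png

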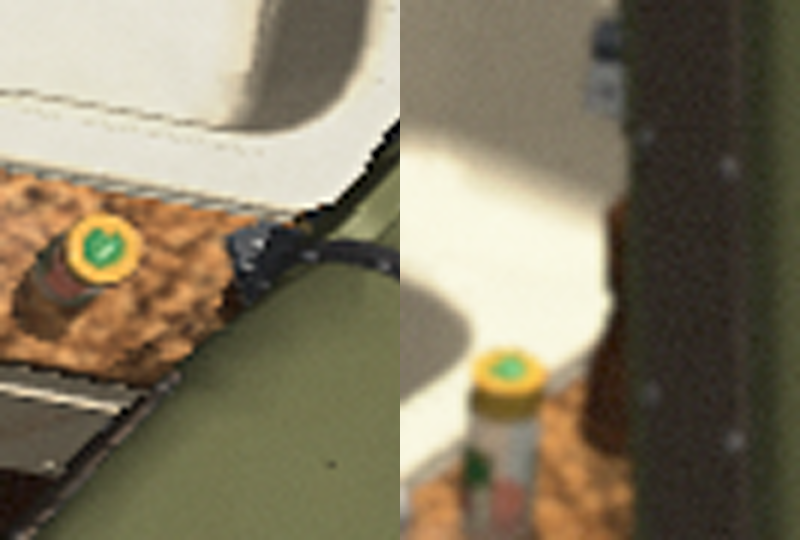

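The picture shows the arm hiding the mill at right; the gold jar is untouched. Grip force is on, so I'll lift a little and test it.

Request:
arm_command --pt "0.35 0 0 -5 0" --pt "0.35 0 0 -15 0" --pt "0.35 0 0 -30 0" --pt "0.35 0 0 -45 0" --pt "0.35 0 0 -60 0" --pt "0.35 0 0 -60 0" --pt "0.35 0 0 -60 0"

```text
clock: 5.9
eef_pos: [413.2, -377.0, 201.1]
eef_rot: [-3.141, 0.0, 0.297]
wrist_force: [-0.5, -0.7, -2.0]
finger_gap: 41.1
finger_force: 25.7
```

```bash
python3 - <<'E'
from h import *
V=[imaging.camera("top"),imaging.camera("scene")]
for c in V: print([(round(f['p'],2),np.round(f['rect']).tolist()) for f in find_in(c,"pepper_mill")])
b=V[1];save(b,"s2")
B=cv2.resize(b['img'][50:170,340:440],(500,600),interpolation=cv2.INTER_CUBIC)
cv2.imwrite('pics/g2.png',B[:,:,::-1])
E
```

```text
[]
[(0.76, [389.0, 99.0, 11.0, 42.0])]
```

View pics/g2.png

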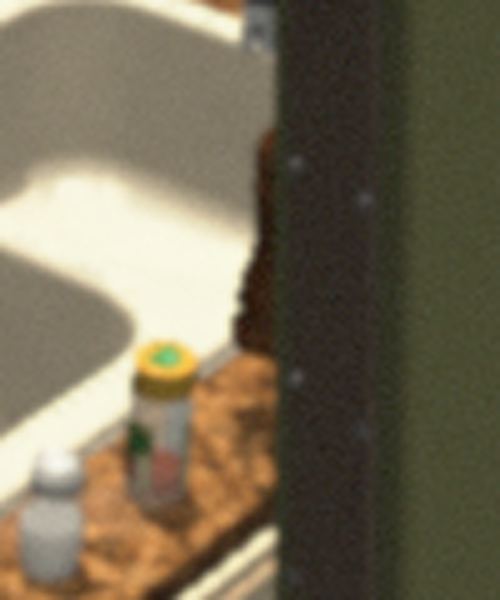

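The mill hangs clear of the counter in the gripper. I'll raise it and carry it over.

Request:
arm_command --pt "0.35 0 0 -30 0" --pt "0.35 0 0 -65 0" --pt "0.35 5 -14 -90 -2" --pt "0.35 15 -44 -90 -5" --pt "0.35 30 -88 -90 -11" --pt "0.35 46 -136 -90 -17" --pt "0.35 63 -185 -90 -23" --pt "0.35 80 -235 -90 -29" --pt "0.35 97 -285 -90 -35" --pt "0.35 114 -335 -90 -41" --pt "0.35 131 -385 -90 -47" --pt "0.35 148 -435 -90 -53" --pt "0.35 165 -485 -90 -59" --pt "0.35 182 -535 -90 -65" --pt "0.35 199 -585 -90 -71" --pt "0.35 215 -632 -90 -77" --pt "0.35 228 -672 -90 -82" --pt "0.35 238 -700 -90 -86" --pt "0.35 241.8 -711 -90 -88" --pt "0.35 241.8 -711 -90 -88"

```text
clock: 8.6
eef_pos: [436.6, 373.4, 291.2]
eef_rot: [-3.141, 0.0, 1.833]
wrist_force: [0.0, 0.2, -2.1]
finger_gap: 39.9
finger_force: 25.7
```

```bash
python3 - <<'E'
from h import *
s=monitor.read_state();p=s['eef_pos'];print(p,s['eef_rot'],s['finger_gap'],s['joints'])
V=[imaging.camera("top"),imaging.camera("scene")]
for c in V: print([(round(f['p'],2),np.round(f['rect']).tolist()) for f in find_in(c,"pepper_mill")], "exp foot",px(c,[p[0],p[1],p[2]-141]),px(c,p))
A=cv2.resize(V[0]['img'][130:250,200:300],(400,480),interpolation=cv2.INTER_CUBIC)
B=cv2.resize(V[1]['img'][160:320,195:328],(400,480),interpolation=cv2.INTER_CUBIC)
cv2.imwrite('pics/g3.png',np.hstack([A,B])[:,:,::-1])
E
```

```text
[436.59713142 373.38832576 291.16168973] [-3.14096648e+00  3.94553404e-04  1.83250476e+00] 39.943434502055986 [ 6.43830396e-01  3.06929481e-01  1.30637275e+00 -1.32719644e-04
  1.52901855e+00  3.82127677e-01]
[(0.63, [204.0, 227.0, 9.0, 8.0])] exp foot [237.8 192.6] [226.8 186. ]
[(0.68, [243.0, 224.0, 36.0, 68.0]), (0.49, [349.0, 156.0, 17.0, 30.0])] exp foot [245.8 246.2] [236.9 200. ]
```

View pics/g3.png

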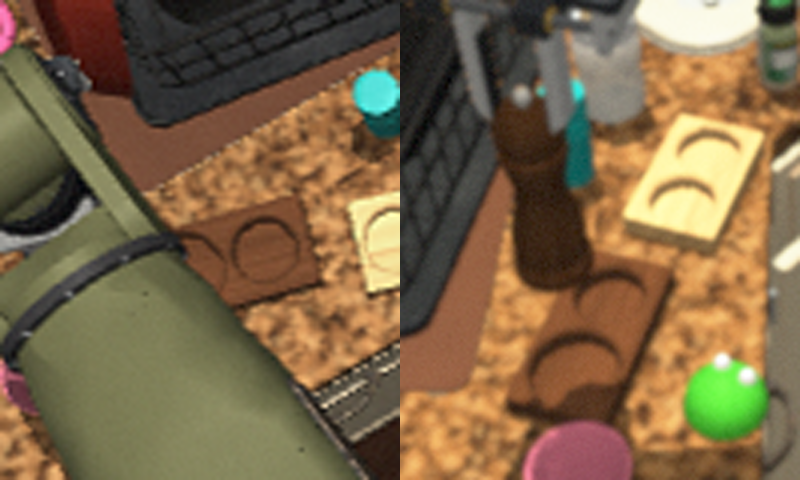

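The mill hangs nearly vertical above the dark stand: in the right half the knob is at (520,95) and the foot at about (558,270). The gap has shrunk, so I'll fit its offset from the scene mask before lowering.

```bash
python3 - <<'E'
from h import *
c=imaging.camera("scene");p=monitor.read_state()['eef_pos']
f=[f for f in trace(c,"pepper_mill") if f['rect'][0]<300][0];print(f['p'],f['rect'])
T=cv2.resize(f['region'].astype(np.uint8),None,fx=S,fy=S,interpolation=cv2.INTER_NEAREST)
for dz in (-20,-15,-10,-5,0,5):
    parts=[q+[0,0,p[2]-141+dz] for q in M['pepper_mill']]
    cost=lambda x:(lambda r:1-(r&T).sum()/(r|T).sum())(rend(c,parts,x))
    r=minimize(cost,p[:2],method='Nelder-Mead',options=dict(initial_simplex=p[:2]+[[0,0],[10,0],[0,10]],xatol=.2,fatol=1e-4))
    print(dz,(r.x-p[:2]).round(1),round(r.fun,3),round(cost(p[:2]),3))
E
```

```text
0.56 [242.4, 224.4, 36.9, 69.4]
-20 [ 7.9 -7.9] 0.124 0.17
-15 [ 4.5 -4.6] 0.133 0.147
-10 [ 0.6 -1.2] 0.142 0.144
-5 [-3.4  2.7] 0.152 0.155
0 [-6.9  6.1] 0.162 0.188
5 [-9.3  8.5] 0.173 0.243
```

Request:
arm_command --pt "0.35 0 0 20 0" --pt "0.35 0 0 50 0" --pt "0.35 0 0 80 0" --pt "0.35 0 0 100 0" --pt "0.35 0 0 112 0" --pt "0.35 0 0 117 0" --pt "0.35 0 0 122 0" --pt "0.35 0 0 127 0" --pt "0.35 0 0 131 0" --pt "0.35 0 0 131 0"

```text
clock: 10.15
eef_pos: [436.6, 373.5, 160.4]
eef_rot: [-3.141, 0.0, 1.833]
wrist_force: [-0.2, 0.2, -1.3]
finger_gap: 39.8
finger_force: 25.7
```

```bash
python3 - <<'E'
from h import *
V=[imaging.camera("top"),imaging.camera("scene")]
B=cv2.resize(V[1]['img'][190:330,205:325],(480,560),interpolation=cv2.INTER_CUBIC)
cv2.imwrite('pics/g4.png',B[:,:,::-1])
E
```

```text
(no output)
```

View pics/g4.png

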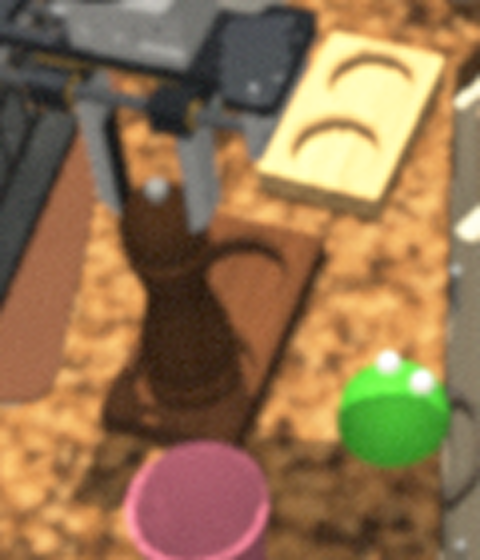

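The picture shows the mill foot inside the wide well at about (190,380). I'll ease it onto the floor.

Request:
arm_command --pt "0.35 0 0 1 0" --pt "0.35 0 0 2 0" --pt "0.35 0 0 3 0" --pt "0.35 0 0 4 0" --pt "0.35 0 0 4 0"

```text
clock: 10.88
eef_pos: [436.6, 373.5, 156.4]
eef_rot: [-3.141, 0.0, 1.833]
wrist_force: [0.6, -0.1, -2.3]
finger_gap: 39.7
finger_force: 25.7
```

Request:
arm_command --pt "0.35 0 0 1 0" --pt "0.35 0 0 2 0" --pt "0.35 0 0 3 0" --pt "0.35 0 0 3 0"

```text
clock: 11.38
eef_pos: [436.6, 373.5, 153.4]
eef_rot: [-3.141, 0.0, 1.833]
wrist_force: [0.2, 0.6, -1.6]
finger_gap: 39.9
finger_force: 25.7
```

Request:
arm_command --pt "0.35 0 0 1 0" --pt "0.35 0 0 2 0" --pt "0.35 0 0 3 0" --pt "0.35 0 0 3 0"

```text
clock: 11.88
eef_pos: [436.6, 373.5, 150.4]
eef_rot: [-3.141, 0.0, 1.833]
wrist_force: [0.8, -0.3, -0.9]
finger_gap: 39.8
finger_force: 25.7
```

Request:
arm_command --pt "0.35 0 0 1 0" --pt "0.35 0 0 2 0" --pt "0.35 0 0 3 0" --pt "0.35 0 0 3 0" --pt "0.35 0 0 3 0"

```text
clock: 12.5
eef_pos: [437.0, 373.8, 148.7]
eef_rot: [3.14, -0.001, 1.833]
wrist_force: [-0.8, -1.1, 7.7]
finger_gap: 39.7
finger_force: 28.0
```

Contact with the well floor. I'll release and rise.

Request:
arm_command --pt "0.35 0 0 -1 0" --pt "0.5 0 0 -1 0" --pt "0.6 0 0 -1 0" --pt "0.8 0 0 -1 0" --pt "0.8 0 0 -1 0" --pt "0.8 0 0 -1 0" --pt "0.8 0 0 -10 0" --pt "0.8 0 0 -35 0" --pt "0.8 0 0 -70 0" --pt "0.8 0 0 -110 0" --pt "0.8 0 0 -110 0"

```text
clock: 13.88
eef_pos: [437.4, 374.1, 261.3]
eef_rot: [3.136, -0.002, 1.833]
wrist_force: [0.6, 0.9, -1.5]
finger_gap: 74.9
finger_force: 0.0
```

```bash
cat >> h.py <<'E'
def go(x,y,z,yaw):
    s=monitor.read_state();p=s['eef_pos'];t=s['eef_rot'][2];d=np.array([x,y,z])-p
    print('pose',p.round(1),round(t,3),'-> tool',round(np.cos(t)*d[0]+np.sin(t)*d[1],1),round(np.sin(t)*d[0]-np.cos(t)*d[1],1),round(-d[2],1),round(-np.degrees(yaw-t),1))
E
python3 - <<'E'
from h import *
V=[imaging.camera("top"),imaging.camera("scene")]
for W in ([V[1]],[V[0]],V):
  for k,g in (("salt_shaker",(457,-152)),("pepper_mill",(436,374))):
    try:
        x,f,n=fit(W,k,list(g));print(k,n,x.round(1),round(f,3))
    except Exception as e: print(k,e)
A=cv2.resize(V[0]['img'][165:215,360:420],(480,400),interpolation=cv2.INTER_CUBIC)
B=cv2.resize(V[1]['img'][200:320,205:301],(320,400),interpolation=cv2.INTER_CUBIC)
cv2.imwrite('pics/g5.png',np.hstack([A,B])[:,:,::-1])
go(458,-152,200,1.83)
E
```

```text
salt_shaker 1 [ 462.  -158.9] 0.192
pepper_mill 1 [435.  371.9] 0.154
salt_shaker 1 [ 459.9 -154.1] 0.202
pepper_mill division by zero
salt_shaker 2 [ 460.7 -155.3] 0.2
pepper_mill 1 [435.  371.9] 0.154
pose [436.6 373.5 257.2] 1.833 -> tool -513.1 -115.3 57.2 0.2
```

View pics/g5.png

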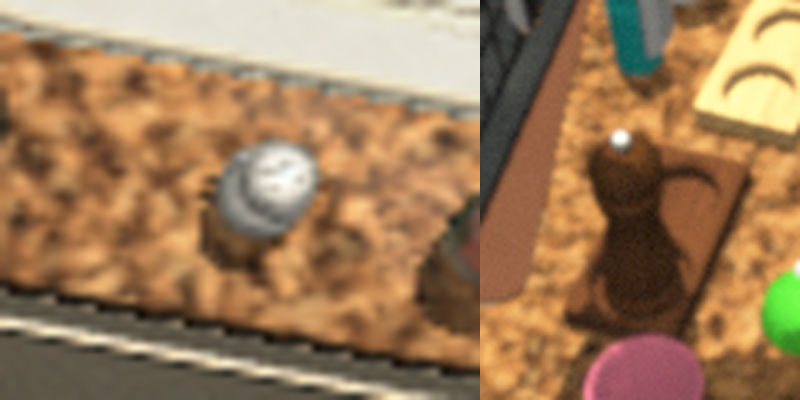

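The mill stands upright in the wide well (right half, knob at 620,138). The salt cap is at (280,176) in the left half, which gives about (459.5,-153.5). Next, the salt.

Request:
arm_command --pt "0.8 -20 -4.4 0 0" --pt "0.8 -60 -13.3 0 0" --pt "0.8 -108 -24 0 0" --pt "0.8 -158 -35 0 0" --pt "0.8 -208 -46 0 0" --pt "0.8 -258 -57 0 0" --pt "0.8 -308 -68 0 0" --pt "0.8 -358 -80 0 0" --pt "0.8 -408 -91 0 0" --pt "0.8 -455 -101 20 0" --pt "0.8 -490 -109 50 0" --pt "0.8 -510 -113.5 80 0" --pt "0.8 -515 -114.5 100 0" --pt "0.8 -515 -114.5 130 0" --pt "0.8 -515 -114.5 160 0" --pt "0.8 -515 -114.5 185 0" --pt "0.8 -515 -114.5 200 0" --pt "0.8 -515 -114.5 207 0" --pt "0.8 -515 -114.5 207 0" --pt "0.8 -515 -114.5 207 0"

```text
clock: 16.88
eef_pos: [459.7, -153.7, 51.3]
eef_rot: [3.141, 0.001, 1.833]
wrist_force: [-0.1, 0.1, 0.3]
finger_gap: 75.3
finger_force: 0.0
```

Request:
arm_command --pt "0.3 0 0 0 0" --pt "0.3 0 0 0 0" --pt "0.3 0 0 0 0" --pt "0.3 0 0 0 0" --pt "0.3 0 0 0 0" --pt "0.3 0 0 0 0" --force 25

```text
clock: 17.62
eef_pos: [459.4, -153.5, 50.5]
eef_rot: [-3.141, -0.0, 1.833]
wrist_force: [0.3, -1.2, 0.0]
finger_gap: 33.7
finger_force: 24.6
```

Request:
arm_command --pt "0.3 0 0 -5 0" --pt "0.3 0 0 -25 0" --pt "0.3 0 0 -60 0" --pt "0.3 0 0 -100 0" --pt "0.3 12 3 -135 0" --pt "0.3 40 10.4 -150 0" --pt "0.3 80 20.8 -150 0" --pt "0.3 125 32.5 -150 0" --pt "0.3 170 44.2 -150 0" --pt "0.3 215 56 -150 0" --pt "0.3 260 67.6 -150 0" --pt "0.3 305 79.3 -150 0" --pt "0.3 350 91 -150 0" --pt "0.3 390 101.4 -150 0" --pt "0.3 420 109.2 -150 0" --pt "0.3 435 113 -150 0" --pt "0.3 439.4 114.2 -150 0" --pt "0.3 439.4 114.2 -150 0"

```text
clock: 19.88
eef_pos: [456.0, 299.9, 200.6]
eef_rot: [-3.142, 0.0, 1.832]
wrist_force: [-0.0, -0.5, -0.1]
finger_gap: 33.4
finger_force: 24.6
```

```bash
cat >> h.py <<'E'
def held(name,h,dzs,win):
    c=imaging.camera("scene");s=monitor.read_state();p=s['eef_pos'];print(p.round(1),s['finger_gap'].round(1),s['wrist_force'].round(1))
    F=[f for f in trace(c,name) if np.hypot(*(f['rect'][:2]-px(c,p)))<30]
    if not F: print('not seen')
    else:
        f=F[0];T=cv2.resize(f['region'].astype(np.uint8),None,fx=S,fy=S,interpolation=cv2.INTER_NEAREST);print(f['p'],f['rect'])
        for dz in dzs:
            parts=[q+[0,0,p[2]-h+dz] for q in M[name]]
            cost=lambda x:(lambda r:1-(r&T).sum()/(r|T).sum())(rend(c,parts,x))
            r=minimize(cost,p[:2],method='Nelder-Mead',options=dict(initial_simplex=p[:2]+[[0,0],[10,0],[0,10]],xatol=.2,fatol=1e-4))
            print(dz,(r.x-p[:2]).round(1),round(r.fun,3),round(cost(p[:2]),3))
    return c
def crop(c,n,u,v,w,h,k):
    cv2.imwrite(f'pics/{n}.png',cv2.resize(c['img'][v:v+h,u:u+w,::-1],None,fx=k,fy=k,interpolation=cv2.INTER_CUBIC))
E
python3 - <<'E'
from h import *
c=held("salt_shaker",50,(-8,0,5),0)
crop(c,'g6',200,170,130,150,4)
E
```

```text
Traceback (most recent call last):
  File "h.py", line 49, in held
    c=imaging.camera("scene");s=monitor.read_state();p=s['eef_pos'];print(p.round(1),s['finger_gap'].round(1),s['wrist_force'].round(1))
                                                                                     ^^^^^^^^^^^^^^^^^^^^^
AttributeError: 'float' object has no attribute 'round'
```

```bash
sed -i "s/s\['finger_gap'\].round(1)/round(s['finger_gap'],1)/" h.py
python3 - <<'E'
from h import *
c=held("salt_shaker",50,(-8,0,5),0)
crop(c,'g6',200,170,130,150,4)
E
```

```text
[456.1 299.6 200.7] 33.9 [-0.5  0.6 -1.4]
0.62 [258.5, 211.3, 19.7, 35.6]
-8 [ 8.1 -8.8] 0.237 0.307
0 [ 3.4 -4.1] 0.253 0.258
5 [0.1 0.1] 0.263 0.264
```

View pics/g6.png

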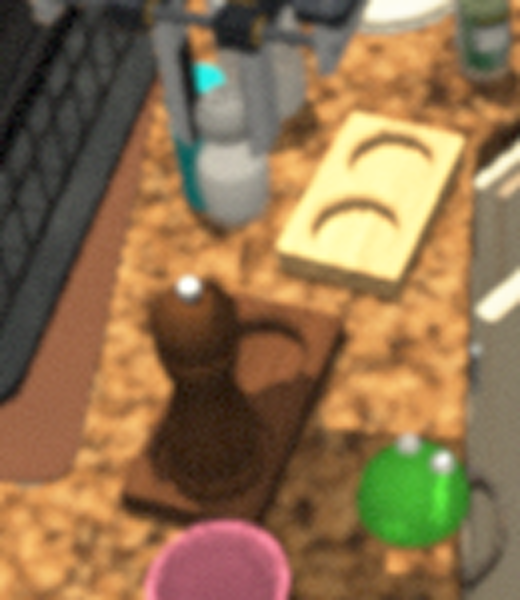

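The salt hangs upright at about (232,180) above the stand, with the mill standing in its well. I'll lower it.

Request:
arm_command --pt "0.3 0 0 15 0" --pt "0.3 0 0 40 0" --pt "0.3 0 0 70 0" --pt "0.3 0 0 95 0" --pt "0.3 0 0 112 0" --pt "0.3 0 0 120 0" --pt "0.3 0 0 126 0" --pt "0.3 0 0 131 0" --pt "0.3 0 0 135 0" --pt "0.3 0 0 138 0" --pt "0.3 0 0 140 0" --pt "0.3 0 0 140 0" --pt "0.3 0 0 140 0"

```text
clock: 21.65
eef_pos: [456.0, 300.5, 60.7]
eef_rot: [3.141, -0.0, 1.833]
wrist_force: [-0.9, -0.3, -1.6]
finger_gap: 33.7
finger_force: 24.6
```

Request:
arm_command --pt "0.3 0 0 1.5 0" --pt "0.3 0 0 3 0" --pt "0.3 0 0 4 0" --pt "0.3 0 0 5 0" --pt "0.3 0 0 5 0"

```text
clock: 22.28
eef_pos: [456.0, 300.6, 56.4]
eef_rot: [3.141, -0.0, 1.833]
wrist_force: [-3.9, -1.3, 9.8]
finger_gap: 33.7
finger_force: 25.2
```

Request:
arm_command --pt "0.3 0 0 -0.5 0" --pt "0.45 0 0 -0.5 0" --pt "0.55 0 0 -0.5 0" --pt "0.75 0 0 -0.5 0" --pt "0.75 0 0 -0.5 0" --pt "0.75 0 0 -0.5 0" --pt "0.75 0 0 -10 0" --pt "0.75 0 0 -40 0" --pt "0.75 0 0 -80 0" --pt "0.75 0 0 -120 0" --pt "0.75 0 0 -160 0" --pt "0.75 0 0 -195 0" --pt "0.75 0 0 -195 0" --pt "0.75 0 0 -195 0"

```text
clock: 24.02
eef_pos: [455.7, 300.3, 250.1]
eef_rot: [-3.141, 0.0, 1.833]
wrist_force: [0.6, 0.5, -1.6]
finger_gap: 70.6
finger_force: 0.0
```

```bash
python3 - <<'E'
from h import *
c=imaging.camera("scene");t=imaging.camera("top")
for k,g in (("salt_shaker",(456,300)),("gold_jar",(437.4,-259.7)),("black_jar",(484.5,-17))):
    try: print(k,fit([c],k,list(g)),[(round(f['p'],2),np.round(f['rect']).tolist()) for f in find_in(t,k)])
    except Exception as e: print(e)
crop(c,'g7',205,190,100,120,4)
go(437.4,-259.5,200,1.833)
E
```

```text
salt_shaker (array([459.2802549 , 293.79898444]), np.float64(0.25115234605838554), 1) []
gold_jar (array([ 436.81145013, -258.96248381]), np.float64(0.06399085844879304), 1) [(0.58, [424.0, 192.0, 16.0, 12.0])]
black_jar (array([484.42852584, -19.60057375]), np.float64(0.11007025761124123), 1) [(0.68, [356.0, 182.0, 15.0, 13.0]), (0.63, [296.0, 155.0, 17.0, 14.0])]
pose [455.9 300.4 250.3] 1.833 -> tool -536.0 -162.8 50.3 -0.0
```

View pics/g7.png

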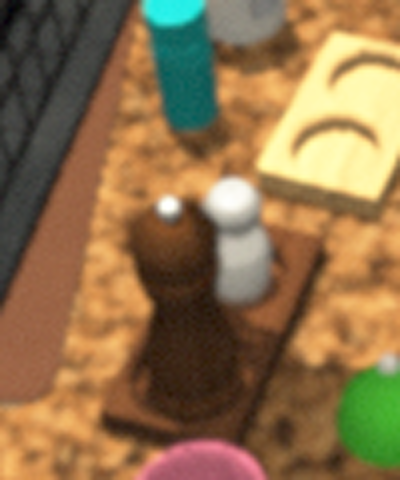

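Both mill and salt stand in their wells (knob at 168,208, salt at 238,240). Now the gold jar.

Request:
arm_command --pt "0.8 -20 -6 0 0" --pt "0.8 -60 -18 0 0" --pt "0.8 -108 -33 0 0" --pt "0.8 -158 -48 0 0" --pt "0.8 -208 -63 0 0" --pt "0.8 -258 -78 0 0" --pt "0.8 -308 -94 0 0" --pt "0.8 -358 -109 0 0" --pt "0.8 -408 -124 0 0" --pt "0.8 -455 -138 0 0" --pt "0.8 -500 -152 20 0" --pt "0.8 -528 -160 50 0" --pt "0.8 -536 -162.8 80 0" --pt "0.8 -536 -162.8 110 0" --pt "0.8 -536 -162.8 140 0" --pt "0.8 -536 -162.8 165 0" --pt "0.8 -536 -162.8 182 0" --pt "0.8 -536 -162.8 190 0" --pt "0.8 -536 -162.8 190 0" --pt "0.8 -536 -162.8 190 0"

```text
clock: 26.92
eef_pos: [437.8, -259.7, 61.3]
eef_rot: [3.141, 0.001, 1.833]
wrist_force: [-0.8, -0.2, 0.3]
finger_gap: 75.2
finger_force: 0.0
```

Request:
arm_command --pt "0.2 0 0 0 0" --pt "0.2 0 0 0 0" --pt "0.2 0 0 0 0" --pt "0.2 0 0 0 0" --pt "0.2 0 0 0 0" --pt "0.2 0 0 0 0" --pt "0.2 0 0 0 0"

```text
clock: 27.8
eef_pos: [437.5, -259.4, 60.6]
eef_rot: [3.142, 0.0, 1.833]
wrist_force: [-0.5, 1.0, 0.9]
finger_gap: 40.7
finger_force: 25.0
```

```bash
python3 - <<'E'
from h import *
go(464.1,182.3,66,1.78)
E
```

```text
pose [ 437.5 -259.4   60.6] 1.833 -> tool 419.8 140.1 -5.4 3.0
```

Request:
arm_command --pt "0.2 0 0 -5 0" --pt "0.2 0 0 -25 0" --pt "0.2 0 0 -60 0" --pt "0.2 0 0 -100 0" --pt "0.2 12 4 -135 0" --pt "0.2 40 13.4 -155 0" --pt "0.2 80 26.7 -160 1" --pt "0.2 125 41.7 -160 1" --pt "0.2 170 56.7 -160 2" --pt "0.2 215 71.8 -160 2" --pt "0.2 260 86.8 -160 3" --pt "0.2 305 101.8 -160 3" --pt "0.2 345 115.1 -160 3" --pt "0.2 380 126.8 -160 3" --pt "0.2 405 135.2 -160 3" --pt "0.2 416 138.8 -160 3" --pt "0.2 419.8 140.1 -160 3" --pt "0.2 419.8 140.1 -160 3"

```text
clock: 30.05
eef_pos: [464.1, 181.8, 220.6]
eef_rot: [-3.142, 0.0, 1.78]
wrist_force: [-0.3, 0.2, -0.9]
finger_gap: 41.1
finger_force: 25.0
```

```bash
python3 - <<'E'
from h import *
c=held("gold_jar",60,(-4,0,4),0)
crop(c,'g8',215,150,110,130,4)
E
```

```text
[464.2 181.6 220.6] 40.9 [-0.4  0.3 -1.3]
0.97 [282.6, 169.1, 15.6, 44.2]
-4 [ 2.9 -4. ] 0.148 0.169
0 [ 0.5 -0.9] 0.156 0.158
4 [-2.5  2.1] 0.164 0.18
```

View pics/g8.png

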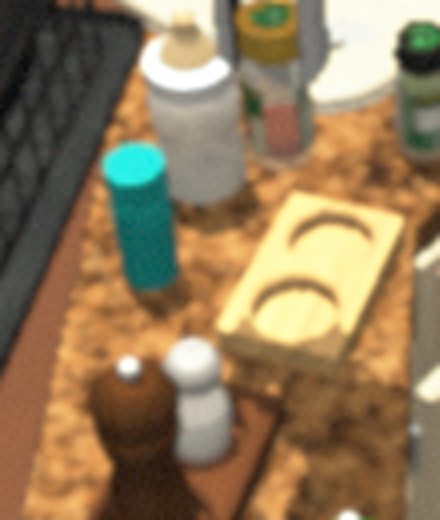

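The gold jar hangs upright, centred on the tool, at (275,90). I'll lower it into the left well.

Request:
arm_command --pt "0.2 0 0 15 0" --pt "0.2 0 0 40 0" --pt "0.2 0 0 70 0" --pt "0.2 0 0 100 0" --pt "0.2 0 0 120 0" --pt "0.2 0 0 130 0" --pt "0.2 0 0 137 0" --pt "0.2 0 0 143 0" --pt "0.2 0 0 147 0" --pt "0.2 0 0 150 0" --pt "0.2 0 0 150 0" --pt "0.2 0 0 151 0" --pt "0.2 0 0 152.5 0" --pt "0.2 0 0 154 0" --pt "0.2 0 0 154.5 0" --pt "0.2 0 0 154.5 0"

```text
clock: 32.15
eef_pos: [464.2, 182.4, 66.5]
eef_rot: [3.141, -0.0, 1.78]
wrist_force: [-2.2, -1.3, 6.4]
finger_gap: 41.1
finger_force: 25.0
```

Contact. I'll release, rise and go to the black jar.

Request:
arm_command --pt "0.35 0 0 -0.5 0" --pt "0.5 0 0 -0.5 0" --pt "0.6 0 0 -0.5 0" --pt "0.75 0 0 -0.5 0" --pt "0.75 0 0 -0.5 0" --pt "0.75 0 0 -0.5 0" --pt "0.75 0 0 -10 0" --pt "0.75 0 0 -40 0" --pt "0.75 0 0 -80 0" --pt "0.75 0 0 -120 0" --pt "0.75 0 0 -155 0" --pt "0.75 0 0 -155 0" --pt "0.75 0 0 -155 0"

```text
clock: 33.78
eef_pos: [463.7, 182.2, 220.5]
eef_rot: [-3.141, 0.0, 1.78]
wrist_force: [0.5, -1.2, -0.2]
finger_gap: 70.3
finger_force: 0.0
```

```bash
python3 - <<'E'
from h import *
c=imaging.camera("scene");t=imaging.camera("top")
print(fit([c],"gold_jar",[464,182]))
for W in ([c],[t],[c,t]): print(fit(W,"black_jar",[484.5,-17]))
go(484.5,-17,60,1.78)
E
```

```text
(array([468.12575586, 174.45992204]), np.float64(0.09007185507539728), 1)
(array([482.59114252, -16.75343382]), np.float64(0.0922576447625244), 1)
(array([485.74281585, -16.52512383]), np.float64(0.14114462490332558), 1)
(array([482.91559609, -16.59524694]), np.float64(0.12855761229900475), 2)
pose [464.  182.3 220.6] 1.78 -> tool -199.2 -21.4 160.6 0.0
```

Request:
arm_command --pt "0.8 -20 -2.1 0 0" --pt "0.8 -60 -6.4 0 0" --pt "0.8 -105 -11.3 0 0" --pt "0.8 -150 -16.1 0 0" --pt "0.8 -182 -19.5 0 0" --pt "0.8 -197 -21.2 10 0" --pt "0.8 -199.2 -21.4 40 0" --pt "0.8 -199.2 -21.4 75 0" --pt "0.8 -199.2 -21.4 110 0" --pt "0.8 -199.2 -21.4 140 0" --pt "0.8 -199.2 -21.4 155 0" --pt "0.8 -199.2 -21.4 160 0" --pt "0.8 -199.2 -21.4 160 0" --pt "0.2 -199.2 -21.4 160 0" --pt "0.2 -199.2 -21.4 160 0" --pt "0.2 -199.2 -21.4 160 0" --pt "0.2 -199.2 -21.4 160 0" --pt "0.2 -199.2 -21.4 160 0" --pt "0.2 -199.2 -21.4 160 0" --pt "0.2 -199.2 -21.4 160 0"

```text
clock: 36.62
eef_pos: [484.6, -17.0, 61.1]
eef_rot: [3.142, 0.0, 1.78]
wrist_force: [-0.8, -0.4, 3.4]
finger_gap: 40.0
finger_force: 25.0
```

```bash
python3 - <<'E'
from h import *
go(477.9,117.7,66,1.78)
E
```

```text
pose [484.6 -17.   61.1] 1.78 -> tool 133.1 21.4 -4.9 0.0
```

Request:
arm_command --pt "0.2 0 0 -5 0" --pt "0.2 0 0 -25 0" --pt "0.2 0 0 -60 0" --pt "0.2 0 0 -100 0" --pt "0.2 8 1.3 -135 -2" --pt "0.2 30 4.8 -150 -5" --pt "0.2 65 10.5 -150 -9" --pt "0.2 100 16 -150 -13" --pt "0.2 122 19.6 -150 -16" --pt "0.2 131 21.1 -150 -17" --pt "0.2 133.1 21.4 -150 -17" --pt "0.2 133.1 21.4 -150 -17"

```text
clock: 38.12
eef_pos: [477.9, 117.1, 211.1]
eef_rot: [-3.142, 0.0, 2.076]
wrist_force: [-0.2, 0.7, -0.6]
finger_gap: 40.0
finger_force: 25.0
```

```bash
python3 - <<'E'
from h import *
c=held("black_jar",60,(-4,0,4),0)
crop(c,'g9',215,120,120,150,4)
E
```

```text
[477.9 117.  211. ] 40.2 [ 0.2  0.5 -2. ]
0.88 [293.2, 157.6, 17.0, 44.1]
-4 [ 1.1 -2.5] 0.099 0.106
0 [-2.1  1.9] 0.107 0.113
4 [-5.   5.6] 0.114 0.153
```

View pics/g9.png

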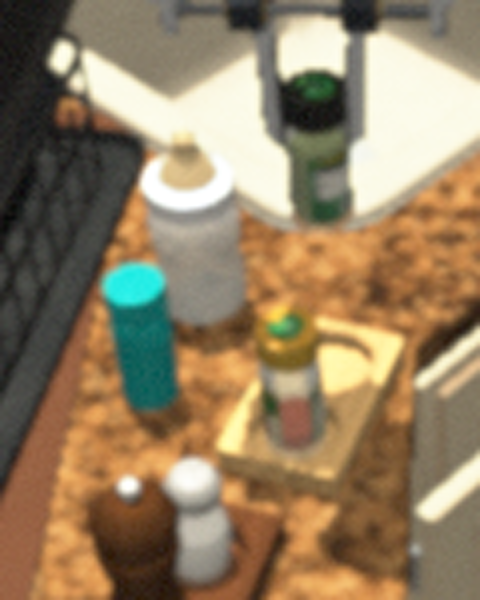

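The black jar hangs upright at (318,145), and the gold jar stands in the left well. I'll lower it.

Request:
arm_command --pt "0.2 0 0 15 0" --pt "0.2 0 0 40 0" --pt "0.2 0 0 70 0" --pt "0.2 0 0 95 0" --pt "0.2 0 0 113 0" --pt "0.2 0 0 123 0" --pt "0.2 0 0 130 0" --pt "0.2 0 0 135 0" --pt "0.2 0 0 139 0" --pt "0.2 0 0 141 0" --pt "0.2 0 0 142.5 0" --pt "0.2 0 0 144 0" --pt "0.2 0 0 145 0" --pt "0.2 0 0 145 0"

```text
clock: 39.98
eef_pos: [478.1, 117.7, 67.1]
eef_rot: [3.141, 0.0, 2.077]
wrist_force: [-4.6, -2.4, 12.8]
finger_gap: 39.9
finger_force: 25.0
```

Request:
arm_command --pt "0.35 0 0 -0.5 0" --pt "0.5 0 0 -0.5 0" --pt "0.6 0 0 -0.5 0" --pt "0.7 0 0 -0.5 0" --pt "0.7 0 0 -0.5 0" --pt "0.7 0 0 -0.5 0" --pt "0.7 0 0 -10 0" --pt "0.7 0 0 -40 0" --pt "0.7 0 0 -80 0" --pt "0.7 0 0 -120 0" --pt "0.7 0 0 -160 0" --pt "0.7 -40 0 -180 0" --pt "0.7 -90 0 -180 0" --pt "0.7 -140 0 -180 0" --pt "0.7 -190 0 -180 0" --pt "0.7 -240 0 -180 0" --pt "0.7 -280 0 -180 0" --pt "0.7 -280 0 -180 0"

```text
clock: 42.22
eef_pos: [613.9, -129.3, 245.8]
eef_rot: [-3.141, -0.0, 2.074]
wrist_force: [-0.4, -0.3, -0.4]
finger_gap: 66.0
finger_force: 0.0
```

```bash
python3 - <<'E'
from h import *
s=monitor.read_state();print(s['eef_pos'],s['clock'])
c=imaging.camera("scene");t=imaging.camera("top")
A=cv2.resize(t['img'][130:250,195:345],(500,400),interpolation=cv2.INTER_CUBIC)
B=cv2.resize(c['img'][165:345,220:320],(300,540),interpolation=cv2.INTER_CUBIC)
I=np.zeros((540,800,3),np.uint8);I[:400,:500]=A;I[:,500:]=B
cv2.imwrite('pics/g10.png',I[:,:,::-1])
E
```

```text
[ 613.88671754 -129.28798474  245.77292513] 42.225
```

View pics/g10.png

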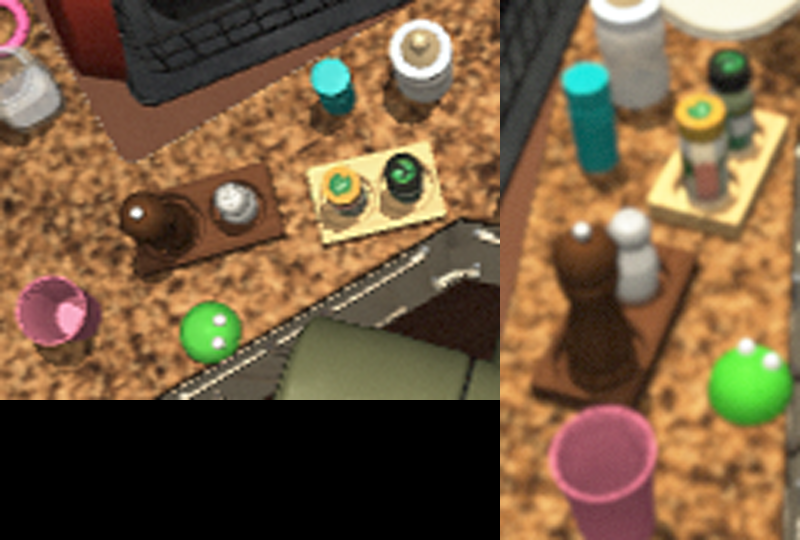

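All four stand upright in their wells and the bystanders are where they were. I'll hand in.

```bash
python3 -c "
from cell import job;print(job.sign_off())"
```

```text
the job is handed in; nothing more can be done
None
```

The job is handed in at about 42 s: the last picture shows all four seasonings upright in their assigned wells, placed in the order listed, with the baby bottle, pink cup and frog apparently where they were; sign-off gave no verdict.

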